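# Put the garlic away in the keeper box with the sliding lid

## Robot

A 6-joint arm with a two-finger parallel gripper is mounted at the origin on a cart in front of the work surface, level with it; the furniture and walls round the work are solid. World frame = base frame: x ahead of the robot, y to its left, z up, the work surface at z = 0. Lengths are in m, angles in rad, forces in N, time in s.
With the tool pointing down it reaches from about 0.275 to 0.825 m from the base axis. Payload 4.9 kg.
Tool frame: the origin (TCP) lies between the finger pads, 19 mm behind the fingertips; this is the grasp point; z points along the fingers, y is the line along which they close (so a half turn about z gives the same grasp; the last joint's range is limited). The gripper opens to 85 mm and grips with 20 to 120 N. Pads are 22 mm wide; open, the fingers measure 114 mm over their backs; the gripper's body (76 mm by 85 mm) begins 54 mm behind the grasp point. The pads swing forward as they close: fully open they stand 13 mm farther back than shut.
Start: joints at [1.052, 0.326, -0.193, 1.052, 0, 1.437], TCP at [0.206, 0.51, 0.25] pointing down, gripper open.
Joint ranges: [-2.65, 2.65], [-0.97, 1.79], [-1.3, 1.35], [-1.93, 2.1], [-1.47, 1.37], [-3.14, 3.14]. Speed limits (rad/s): [2.57, 2.57, 3.14, 3.14, 3.14, 3.14].

## Interface

Orientations are given as a 3x3 rotation matrix whose columns are the frame's x, y, z axes.
In Python, from cell import arm gives the robot as it stands.
- The arm moves only by the shell command python3 drive.py 'ROWS' [OPENING] [FORCE]. ROWS is a JSON list of rows, 1 to 12 of them, each of 6 numbers: dx, dy, dz in m, then a rotation vector rx, ry, rz in rad; each row shifts and turns the commanded pose from where the row before left it, along the tool's axes as they then stand; what a row does not reach is not made up. A row lasts 1/12 s, in which the tool goes at most 0.0417 m and 0.125 rad, less where a joint would pass 70% of its speed; a pose out of reach is approached as far as the arm can. OPENING is the finger opening in m, set as the command begins (- or left out keeps the last). The fingers move at their own pace and stop on an object; FORCE is the grip in N (left out, the last holds). Time passes only in rows, so rows that do not move let the fingers close. It prints the time, the measured TCP pose, the force, the opening and the grip force at its end.
- arm.get_state(): the state, without advancing time (a new reading comes with each control period).
- arm.read_camera(name): name is "side" or "top" or "wrist"; returns the picture (400x640x3 uint8, blue, green, red); there is no depth.
- arm.camera_info(name): a dict with "vfov" (degrees; the focal length in pixels is half the picture's height over the tangent of half this angle, whatever the lens; pixels are square), "cx", "cy" (the principal point, pixels), "rvec" (rotation vector, rad) and "tvec" (3), from world to camera coordinates, as OpenCV has them. Camera axes: x right, y down, z forward; pixel columns grow to the right and rows downward; lengths in m; the calibration is good to about 2 mm. A picture is of the moment at which its call begins: read the wrist's pose just before it. camera_info takes no time and is no camera call; for the wrist camera it gives the pose at the moment of the call.
- arm.hand_in(): hands the job in; it is judged then, once.
The state is a dict: "time": time; "joints": joint angles; "joint_vel": joint speeds; "joint_efforts": joint torques, N m; "position": TCP position; "tcp_rot": TCP orientation; "ft_force": force on the tool from outside, world axes, zero at the start; "ft_torque": the same for the moment, N m; "width": finger opening in m; "grasp_force": force on a finger pad.
Only numpy, scipy, OpenCV 4.12 (cv2) and the standard library are available. Lean on these libraries where they do the work, as an engineer would, in place of code of your own. Each camera call takes 0.05 s, during which the arm holds its last target. There are 200 camera calls.

## Task

Open the wooden keeper box under the little shelf: lift the knob end of its sliding lid over the stop lip, slide the lid out of its grooves and lay it flat, knob up, on the bare worktop. Then put the garlic bulb into the open box and let go. Don't drag the box out of its place, and leave the tomato and the orange where they are.

Things in the scene. Friction and masses are not known exactly. Their poses are not given: they have to be found in the camera images.
- keeper_box: Open wooden box, 170 (x) x 130 (y) x 83 mm, loose, heavy (2 kg), partly under the shelf. Origin: centre of underside; z up, -x end is the front, toward the robot. Inside 154 x 110 mm, floor 6 mm up. The lid rests on side ledges 66 mm up, between side guides 121 mm apart and 77 mm high.
- stop_lip (a point): Middle of the top of the box's front wall (8 mm thick), 73 mm up: 7 mm above the ledges, so it blocks the closed lid's front edge until that end is lifted over it. Axes are the box's. The lid then slants about 4 degrees (about its rear edge, under the rails); a tool that grips the knob must turn with it, else the lid binds on the rails.
- rail_end (a point): Front end of the two rails capping the rear of the grooves, midway between them, at the height of their undersides (77 mm up). From here 52 mm back to the rear wall the groove is 11 mm high (ledge to rail); rails' tops at 83 mm. Lifted over 14 mm in front, the closed lid jams under them; slid 52 mm toward -x it is free of them and lifts away. Axes are the box's.
- lid: Pale wooden lid, 151 (x) x 116 (y) x 6 mm, about 0.14 kg, loose, one dark knob on top. Origin: centre of underside; z up on the knob side. Closed, it lies level on the ledges, axes along the box's, origin 66 mm above the box's, 1.5 mm play fore and aft, 2.5 mm at each side. Worktop to lay it on: left of the box, about 0.26 m left of the robot's axis; the hob's raised edge begins at 0.35 m.
- lid_knob (a point): Point in the knob, 62 mm toward -x (front) from the lid's centre, 24 mm above its top face. The knob is an upright block, 24 (x) x 28 (y) mm, 32 mm high over the lid's top face; pinch its sides facing +-y, at any tilt of the tool about y. Axes are the lid's.
- shelf_edge (a point): Middle of the lower front edge of the fixed shelf's dark board, 240 mm up; x back, y along the edge. Board 155 (x) x 320 (y) x 18 mm, jars and a mill on it; it overhangs the knob, so no upright gripper can take the knob: lean the tool back toward the robot, 30 to 35 degrees is good. Two legs 151 mm to each side, 97 to 152 mm behind the edge; before them the sides are open.
- box_floor (a point): Point on the inner floor of the box, 10 mm toward the front from its middle: a good spot for the garlic, with the tool leaning back 35 degrees to clear the shelf.
- garlic: White garlic bulb, about 60 x 57 mm and 58 mm high, about 40 g, standing on the worktop on the right; origin: centre of its underside when upright. It, the tomato and the orange may swap places. The bulb narrows upward: pinch it in its lower half (tool point about 28 mm up), or it slips.
- tomato: Red tomato, 69 mm wide, 71 mm high; origin: centre of its underside. To be left alone.
- orange: Small orange, 50 mm wide, 44 mm high; origin: centre of its underside. To be left alone.

How it is judged:
On the way, in this order (a step that is already met when the one before it is completed fails the run):
1. the lid's front end has been lifted over the stop lip and the lid has slid at least 30 mm out, its rear still in the grooves (x of lid in the frame of keeper_box between -0.09 and -0.03 m and z of lid in the frame of keeper_box between 0.062 and 0.11 m), for 0.1 s.
2. the lid lies flat on the worktop, knob up, released (height (world z) of lid below 0.012 m and angle between lid's own z axis and vertical below 0.08 rad and linear speed of lid below 0.03 m/s and contact force between lid and the fingers below 0.2 N), for 0.2 s.
At the end, for the whole second after the job is handed in: The lid lies flat (within 0.08 rad) on the worktop itself, knob up, at rest; the garlic rests inside the box, between its walls and below the ledges for the lid; the box stands level (height (world z) of lid below 0.012 m and angle between lid's own z axis and vertical below 0.08 rad and linear speed of lid below 0.03 m/s and x of garlic in the frame of keeper_box between -0.082 and 0.082 m and y of garlic in the frame of keeper_box between -0.06 and 0.06 m and z of garlic in the frame of keeper_box between 0 and 0.066 m and contact force between garlic and keeper_box above 0.1 N and linear speed of garlic below 0.05 m/s and angle between keeper_box's own z axis and vertical below 0.05 rad); the robot touches nothing.
It fails at once if the box is dragged or pushed more than 30 mm (distance of keeper_box from where it was at the start of the episode above 0.03 m).
It fails at once if the tomato is moved more than 40 mm (distance of tomato from where it was at the start of the episode above 0.04 m).
It fails at once if the orange is moved more than 40 mm (distance of orange from where it was at the start of the episode above 0.04 m).
It also fails if it takes over 69 s, if anything falls off the work surface, if the arm or the gripper's body presses on something with over 40 N, if the wrist force passes 120 N, or if a joint passes its speed limit or range.

## Working session

There is one attempt and no reset: what is moved stays moved. The work goes in short steps, Python scripts to look and compute and a shell command to move; the robot and the scene stay as the last step left them, time stands still between calls to the robot, and variables do not carry over. Pictures are saved under pics/ and viewed, at most 12 in all, crops included, and the job is handed in when it is done.

```bash
ls; mkdir -p pics
python3 - <<'E'
from cell import arm
import cv2, numpy as np
s=arm.get_state(); print(s['time'],s['position'],np.round(s['tcp_rot'],3).tolist(),s['width'])
for n in ('side','top'):
    im=arm.read_camera(n); cv2.imwrite(f'pics/{n}0.png',im)
    i=arm.camera_info(n); print(n,i); R=cv2.Rodrigues(np.array(i['rvec']))[0]; print(-R.T@np.array(i['tvec']))
print(arm.camera_info('wrist'))
E
```

```text
cell.py
drive.py
pics
0.0 [0.2061617  0.50928652 0.24917355] [[-0.927, 0.375, -0.001], [0.375, 0.927, -0.002], [0.0, -0.002, -1.0]] 0.08546544380468316
side {'vfov': 51.417816225987146, 'cx': 319.01955204912014, 'cy': 198.41686484553932, 'rvec': array([ 0.35955622, -2.46181967,  1.6709309 ]), 'tvec': array([0.48651984, 0.28910776, 0.66318703])}
[0.33419722 0.62527564 0.50738987]
top {'vfov': 52.77122460022025, 'cx': 326.5890091334262, 'cy': 200.01843863623955, 'rvec': array([ 1.79285949, -2.22901888,  0.43092469]), 'tvec': array([-0.05261057,  0.62238786,  0.89710157])}
[ 0.21799126 -0.10994567  1.06551278]
{'vfov': 68.22366863682842, 'cx': 318.7838724364198, 'cy': 199.75004043353007, 'rvec': array([-2.40432763, -1.62167914, -0.22716257]), 'tvec': array([-0.54901352, -0.03694287,  0.37841084])}
```

View pics/side0.png

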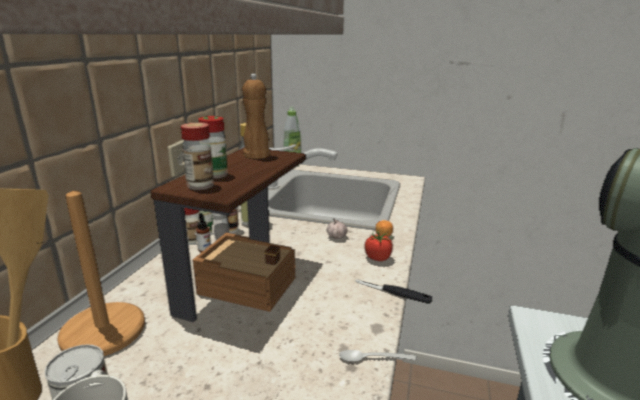

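View pics/top0.png

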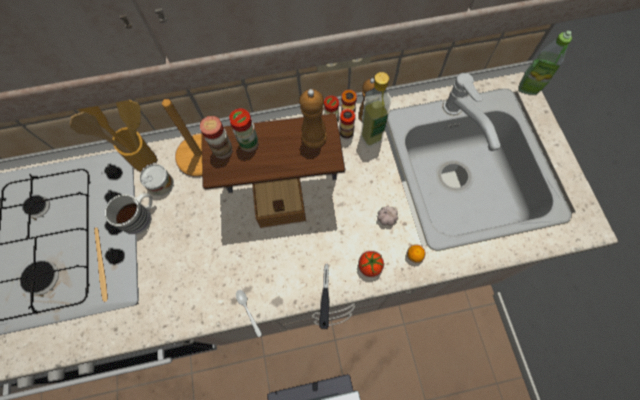

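Side: box at about (245,270), garlic (337,230), tomato (378,248), orange (384,229). Top: box (278,200), garlic (388,215), tomato (371,264), orange (416,254). I'll enlarge crops of both views.

Run:
```python
import cv2, numpy as np
a=cv2.imread('pics/side0.png')[225:315,190:310]; b=cv2.imread('pics/top0.png')[165:235,240:320]
a=cv2.resize(a,None,fx=6,fy=6,interpolation=cv2.INTER_CUBIC); b=cv2.resize(b,None,fx=8,fy=8,interpolation=cv2.INTER_CUBIC)
for im,f,x0,y0 in((a,6,190,225),(b,8,240,165)):
    for u in range(0,im.shape[1],10*f): cv2.putText(im,str(x0+u//f),(u,10),0,.4,(0,255,255),1); cv2.line(im,(u,0),(u,6),(0,255,255),1); 
    for v in range(0,im.shape[0],10*f): cv2.putText(im,str(y0+v//f),(0,v+4),0,.4,(0,255,255),1)
cv2.imwrite('pics/a.png',a);cv2.imwrite('pics/b.png',b)
```

```text
(no output)
```

View pics/a.png

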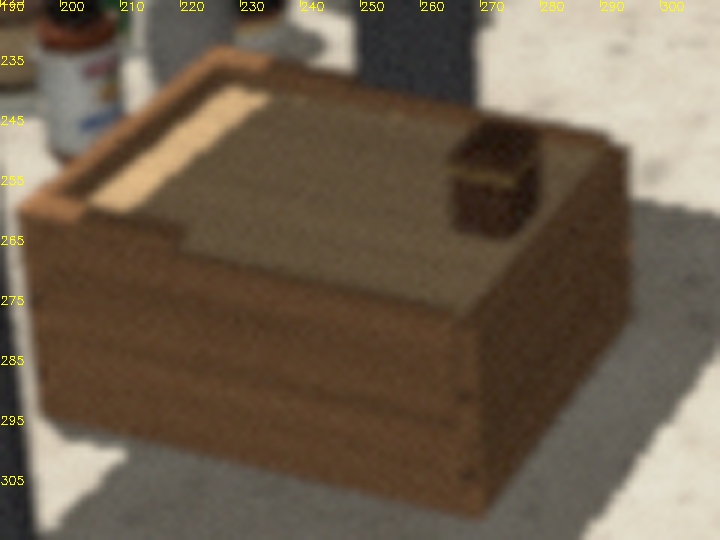

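View pics/b.png

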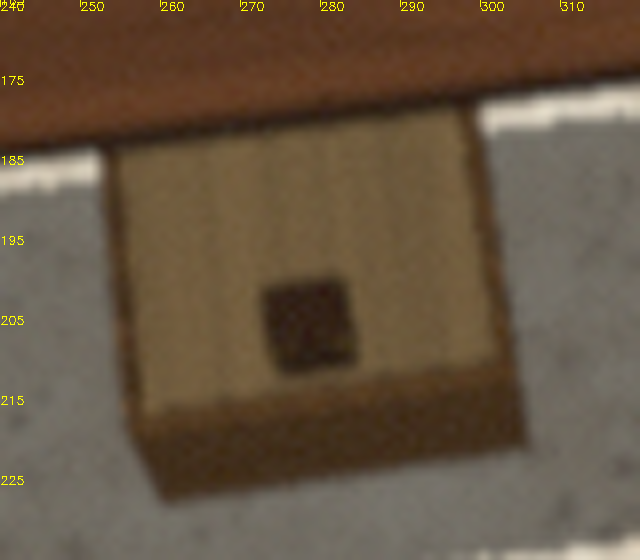

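Side crop: box bottom corners at (270,311), (295,278), (197.5,294); rails' rear tops (194,260), (227,233); knob top corners at (265,253), (271,245), (280,247), (276,255). Top crop: front bottom corners (260.6,227.5), (305.9,221), knob rear-top edge (273,201)-(283,200).

```bash
cat > h.py <<'E'
from cell import arm
import cv2, numpy as np
from scipy.optimize import least_squares
def KRt(i):
    f=200/np.tan(np.radians(i['vfov']/2)); K=np.array([[f,0,i['cx']],[0,f,i['cy']],[0,0,1]])
    return K,np.array(i['rvec']),np.array(i['tvec'])
def proj(i,P):
    K,r,t=KRt(i); return cv2.projectPoints(np.array(P,float).reshape(-1,1,3),r,t,K,None)[0].reshape(-1,2)
def tri(obs):  # [(info,(u,v))]
    x0=np.array([.5,0,.05])
    s=least_squares(lambda p:np.concatenate([proj(i,p)[0]-uv for i,uv in obs]),x0); return s.x,np.abs(s.fun).max()
E
python3 - <<'E'
from h import *
S,T=arm.camera_info('side'),arm.camera_info('top')
pts=[(S,(-85,65,0),(270,311.2)),(S,(-85,-65,0),(295,278)),(S,(85,65,0),(197.5,293.7)),(S,(85,65,83),(193.7,259.7)),(S,(85,-65,83),(227,232.8)),
(T,(-85,65,0),(260.6,227.5)),(T,(-85,-65,0),(305.9,220.9)),(T,(-85,-65,73),(304.1,212.2)),(T,(-85,65,73),(256.3,219)),(S,(-85,65,75),(267,278))]
def W(p,q):
    c,s=np.cos(p[2]),np.sin(p[2]); q=np.array(q)/1000
    return [p[0]+c*q[0]-s*q[1],p[1]+s*q[0]+c*q[1],q[2]]
f=lambda p:np.concatenate([proj(i,W(p,q))[0]-uv for i,q,uv in pts])
s=least_squares(f,[.6,0,0]); print('box',s.x,np.round(s.fun.reshape(-1,2),1).tolist())
p=s.x
for n,q in [('knobRL',(-62+12,14,104)),('knobRR',(-50,-14,104)),('FL',(-74,14,104)),('FR',(-74,-14,104)),('FLb',(-74,14,72)),('FRb',(-74,-14,72))]:
    print(n,proj(S,W(p,q))[0].round(1),proj(T,W(p,q))[0].round(1))
print('knob side-obs RL(265.3,253) RR(271.2,245.3) FR(280,247) FL(276.3,255) RLb(266.7,263.3) FLb(274.7,264.7); top RL(272.8,201.3) RR(282.9,200) FLb(274.8,211.9) FRb(284.6,211.3)')
print('RL',tri([(S,(265.3,253)),(T,(272.8,201.3))]),'RR',tri([(S,(271.2,245.3)),(T,(282.9,200))]))
print('shelf R front',tri([(S,(305,154)),(T,(343,176))]))
for n,a,b in(('garlic',(337,231),(388,215)),('tomato',(378,248),(371,264)),('orange',(384,229),(416,254))): print(n,tri([(S,a),(T,b)]))
E
```

```text
box [ 0.6848796  -0.06590429 -0.06615771] [[0.1, 0.3], [0.9, -0.5], [-1.3, -0.5], [-1.4, -1.4], [-0.1, -1.3], [-0.8, 0.3], [0.3, 0.2], [0.5, -0.3], [-1.0, -0.0], [2.0, 0.6]]
knobRL [264.  249.5] [271.9 199.5]
knobRR [270.3 243.3] [282.6 198. ]
FL [275.  251.6] [272.8 208.1]
FR [280.9 245.4] [283.6 206.5]
FLb [275.4 265.7] [274.4 212.4]
FRb [281.2 259.1] [284.9 210.9]
knob side-obs RL(265.3,253) RR(271.2,245.3) FR(280,247) FL(276.3,255) RLb(266.7,263.3) FLb(274.7,264.7); top RL(272.8,201.3) RR(282.9,200) FLb(274.8,211.9) FRb(284.6,211.3)
RL (array([ 0.63392612, -0.04965764,  0.09582229]), np.float64(0.01264249349864599)) RR (array([ 0.63119615, -0.07591314,  0.09991093]), np.float64(0.3801826545824838))
shelf R front (array([ 0.5995786 , -0.22145147,  0.25497053]), np.float64(2.97258498658519))
garlic (array([ 0.55798419, -0.34975013,  0.01542675]), np.float64(0.3260871772749283))
tomato (array([ 0.4346509 , -0.26729521,  0.02652949]), np.float64(0.42554186614904665))
orange (array([ 0.4365477 , -0.39181646,  0.01918424]), np.float64(0.3898123069989481))
```

Box fit has residuals of 1–2 px; the triangulated knob height (0.096–0.100) agrees roughly with its top at 0.104. Now I'll make a helper that converts target poses to tool-axis rows.

```bash
cat >> h.py <<'E'
from scipy.linalg import logm, expm
from scipy.spatial.transform import Rotation as Ro
def pose(p,yaw,lean,pitch=0):  # lean back (rad)
    c,s=np.cos(lean),np.sin(lean); R=np.array([[-c,0,s],[0,1,0],[-s,0,-c]])
    M=np.eye(4); M[:3,:3]=Ro.from_euler('z',yaw).as_matrix()@R; M[:3,3]=p; return M
def cur():
    s=arm.get_state(); M=np.eye(4); M[:3,:3]=s['tcp_rot']; M[:3,3]=s['position']; return M
def plan(A,B,n):
    D=np.linalg.inv(A)@B; d=expm(np.real(logm(D))/n); r=Ro.from_matrix(d[:3,:3]).as_rotvec()
    print(n,'rows of',np.round(d[:3,3],4).tolist()+np.round(r,4).tolist(),'| total',np.round(D[:3,3],4).tolist(),np.round(Ro.from_matrix(D[:3,:3]).as_rotvec(),4).tolist())
E
python3 - <<'E'
from h import *
th=np.radians(35); yaw=-.066
d=pose([0,0,0],yaw,th)[:3,2]
B=pose(np.array([.623,-.062,.096])-.11*d,yaw,th)
print(B[:3,3]); plan(cur(),B,24)
T=arm.camera_info('top')
for x in(.36,.42,.58):
  for y in (.20,.32): print(x,y,proj(T,[x,y,0])[0].round())
E
```

```text
[ 0.56004396 -0.05783886  0.18610672]
24 rows of [-0.0186, -0.0198, 0.0081, -0.0041, -0.0253, -0.0128] | total [-0.5409, -0.3928, 0.0637] [-0.0988, -0.606, -0.3084]
0.36 0.2 [198. 334.]
0.36 0.32 [150. 345.]
0.42 0.2 [196. 310.]
0.42 0.32 [149. 320.]
0.58 0.2 [190. 251.]
0.58 0.32 [146. 260.]
```

```bash
r='[-0.0186,-0.0198,0.0081,-0.0041,-0.0253,-0.0128]'; python3 drive.py '[[-0.0186,-0.0198,0.0081,-0.0041,-0.0253,-0.0128],[-0.0186,-0.0198,0.0081,-0.0041,-0.0253,-0.0128],[-0.0186,-0.0198,0.0081,-0.0041,-0.0253,-0.0128],[-0.0186,-0.0198,0.0081,-0.0041,-0.0253,-0.0128],[-0.0186,-0.0198,0.0081,-0.0041,-0.0253,-0.0128],[-0.0186,-0.0198,0.0081,-0.0041,-0.0253,-0.0128],[-0.0186,-0.0198,0.0081,-0.0041,-0.0253,-0.0128],[-0.0186,-0.0198,0.0081,-0.0041,-0.0253,-0.0128],[-0.0186,-0.0198,0.0081,-0.0041,-0.0253,-0.0128],[-0.0186,-0.0198,0.0081,-0.0041,-0.0253,-0.0128],[-0.0186,-0.0198,0.0081,-0.0041,-0.0253,-0.0128],[-0.0186,-0.0198,0.0081,-0.0041,-0.0253,-0.0128]]' 0.06 60
python3 drive.py '[[-0.0186,-0.0198,0.0081,-0.0041,-0.0253,-0.0128],[-0.0186,-0.0198,0.0081,-0.0041,-0.0253,-0.0128],[-0.0186,-0.0198,0.0081,-0.0041,-0.0253,-0.0128],[-0.0186,-0.0198,0.0081,-0.0041,-0.0253,-0.0128],[-0.0186,-0.0198,0.0081,-0.0041,-0.0253,-0.0128],[-0.0186,-0.0198,0.0081,-0.0041,-0.0253,-0.0128],[-0.0186,-0.0198,0.0081,-0.0041,-0.0253,-0.0128],[-0.0186,-0.0198,0.0081,-0.0041,-0.0253,-0.0128]]'
python3 - <<'E'
from h import *
i=arm.camera_info('wrist'); im=arm.read_camera('wrist'); cv2.imwrite('pics/w1.png',im)
import pickle; pickle.dump(i,open('w1.pkl','wb')); s=arm.get_state(); print(s['time'],s['position'],s['width'])
E
```

```text
time: 1.1
position: [0.3559, 0.2119, 0.181]
tcp_rot: [[-0.928, 0.223, 0.3], [0.22, 0.974, -0.045], [-0.302, 0.025, -0.953]]
ft_force: [0.8, -0.8, -0.4]
width: 0.0599
grasp_force: 0.0
time: 1.77
position: [0.4871, 0.0274, 0.1753]
tcp_rot: [[-0.865, 0.119, 0.488], [0.11, 0.993, -0.046], [-0.49, 0.014, -0.872]]
ft_force: [1.1, 1.5, -0.8]
width: 0.0602
grasp_force: 0.0
1.8167 [0.49047473 0.02396723 0.17651593] 0.05995618244799062
```

View pics/w1.png

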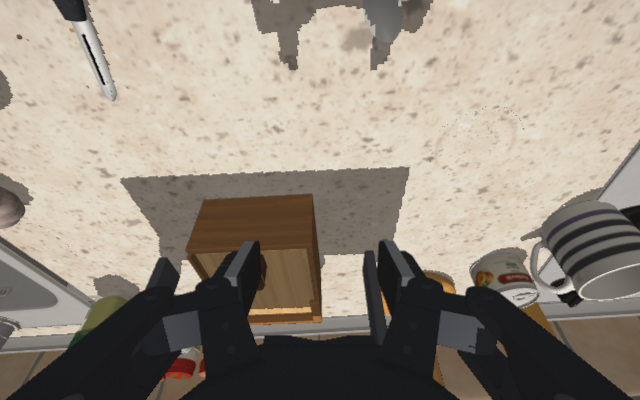

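Wrist view (robot side is up, world left is right): box front wall's bottom corners (204,200), (312,195), front top (188,250), (315,243). The knob is hidden by the finger. Moving on to the pregrasp.

```bash
python3 drive.py '[[-0.0186,-0.0198,0.0081,-0.0041,-0.0253,-0.0128],[-0.0186,-0.0198,0.0081,-0.0041,-0.0253,-0.0128],[-0.0186,-0.0198,0.0081,-0.0041,-0.0253,-0.0128],[-0.0186,-0.0198,0.0081,-0.0041,-0.0253,-0.0128],[0,0,0,0,0,0],[0,0,0,0,0,0]]'
python3 - <<'E'
from h import *
i=arm.camera_info('wrist'); im=arm.read_camera('wrist')
import pickle; pickle.dump(i,open('w2.pkl','wb')); s=arm.get_state(); print(s['time'],s['position'],s['width'])
c=cv2.resize(im[160:350,220:420],None,fx=3.5,fy=3,interpolation=cv2.INTER_CUBIC)
c=cv2.resize(im[160:350,220:420],None,fx=3,fy=3,interpolation=cv2.INTER_CUBIC)
for u in range(0,200,20): cv2.putText(c,str(220+u),(u*3,10),0,.4,(0,0,255),1)
for v in range(0,190,20): cv2.putText(c,str(160+v),(0,v*3+4),0,.4,(0,0,255),1)
cv2.imwrite('pics/w2.png',c); cv2.imwrite('pics/w2full.png',im)
E
```

```text
time: 2.32
position: [0.5591, -0.0591, 0.1856]
tcp_rot: [[-0.817, 0.069, 0.573], [0.058, 0.998, -0.039], [-0.574, 0.002, -0.819]]
ft_force: [-0.6, 0.8, -0.6]
width: 0.06
grasp_force: 0.0
2.3667 [ 0.55823402 -0.05811062  0.18508523] 0.060366455576524966
```

View pics/w2.png

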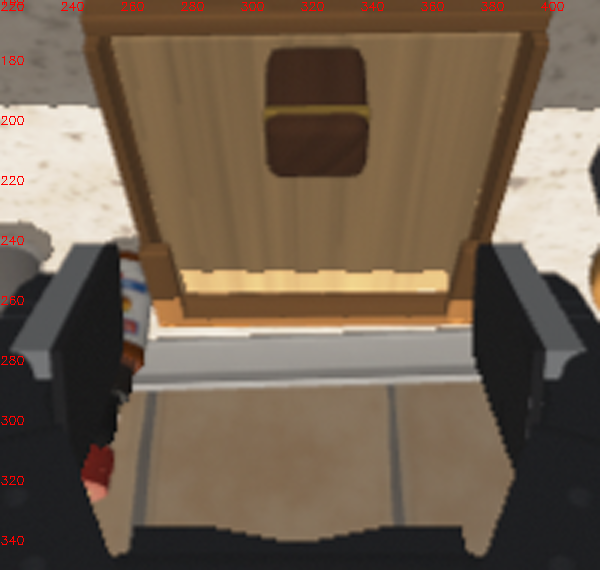

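Clear crop: knob front-bottom edge v≈176 (u 308–341), top-front edge (gold line) v≈197.5 (308–343), top-rear edge v≈219 (309–342); lid front corners (257,171.5), (393,171.5); rail front ends at u≈267/382, v≈241.

Run:
```python
from h import *
import pickle
w1,w2=pickle.load(open('w1.pkl','rb')),pickle.load(open('w2.pkl','rb'))
S,T=arm.camera_info('side'),arm.camera_info('top')
pts=[(S,(-85,65,0),(270,311.2),1),(S,(-85,-65,0),(295,278),1),(S,(85,65,0),(197.5,293.7),1),(S,(85,-65,83),(227,232.8),1),
(T,(-85,65,0),(260.6,227.5),1),(T,(-85,-65,0),(305.9,220.9),1),
(w1,(-85,-65,0),(204,200),.5),(w1,(-85,65,0),(312,195),.5),
(w2,(-74,14,72),(341.5,176),1),(w2,(-74,-14,72),(308.5,176),1),(w2,(-74,14,104),(343,197.5),1),(w2,(-74,-14,104),(308,197.5),1),(w2,(-50,14,104),(342.5,219),1),(w2,(-50,-14,104),(308.5,219),1),
(w2,(-75.5,-58,72),(257,171.5),1),(w2,(-75.5,58,72),(393,171.5),1),(w2,(85,-65,83),(272.3,268.3),1)]
def W(p,q):
    c,s=np.cos(p[2]),np.sin(p[2]); q=np.array(q)/1000
    return [p[0]+c*q[0]-s*q[1],p[1]+s*q[0]+c*q[1],q[2]]
for sel in (pts,pts[8:]):
    f=lambda p:np.concatenate([w*(proj(i,W(p,q))[0]-uv) for i,q,uv,w in sel])
    s=least_squares(f,[.68,-.06,0],loss='soft_l1'); print('box',s.x.round(4),np.round(f(s.x).reshape(-1,2),1).tolist()); print('knob',np.round(W(s.x,(-62,0,96)),4))
print('gold front edge tri (side FL/FR + wrist):',tri([(S,(276.3,254)),(w2,(343,197.5)),(T,(273.5,208.5))]))
```

```text
box [ 0.6851 -0.0623 -0.062 ] [[-0.5, 1.3], [0.3, 0.2], [-2.3, 0.6], [-1.2, -0.6], [-1.9, 0.5], [-0.9, 0.3], [-0.8, -1.1], [0.0, -1.3], [-0.0, -3.7], [-0.1, -3.5], [0.5, 4.4], [-0.5, 4.6], [-0.6, 0.7], [0.1, 0.9], [-0.9, 0.1], [0.9, -0.8], [-0.8, 0.4]]
knob [ 0.6232 -0.0585  0.096 ]
box [ 0.685  -0.0621 -0.0594] [[0.1, -3.8], [-0.0, -3.6], [0.7, 4.3], [-0.4, 4.6], [-0.4, 0.6], [0.2, 0.8], [-0.8, 0.1], [1.1, -1.0], [-0.4, 0.4]]
knob [ 0.6231 -0.0584  0.096 ]
gold front edge tri (side FL/FR + wrist): (array([ 0.60958677, -0.0444503 ,  0.10145741]), np.float64(1.4483359989235396))
```

Run:
```python
from h import *
plan(cur(),pose([.623,-.0585,.096],-.06,np.radians(35)),8)
```

```text
8 rows of [-0.0002, 0.0005, 0.0138, -0.0004, -0.0001, -0.001] | total [-0.0019, 0.0038, 0.1101] [-0.003, -0.0005, -0.0078]
```

```bash
python3 drive.py '[[-0.0002,0.0005,0.0138,-0.0004,0,-0.001],[-0.0002,0.0005,0.0138,-0.0004,0,-0.001],[-0.0002,0.0005,0.0138,-0.0004,0,-0.001],[-0.0002,0.0005,0.0138,-0.0004,0,-0.001],[-0.0002,0.0005,0.0138,-0.0004,0,-0.001],[-0.0002,0.0005,0.0138,-0.0004,0,-0.001],[-0.0002,0.0005,0.0138,-0.0004,0,-0.001],[-0.0002,0.0005,0.0138,-0.0004,0,-0.001],[0,0,0,0,0,0],[0,0,0,0,0,0]]'
python3 - <<'E'
from h import *
print(arm.get_state()['position'])
plan(cur(),pose([.623,-.0585,.096],-.06,np.radians(35)),1)
E
```

```text
time: 3.2
position: [0.6228, -0.0569, 0.0955]
tcp_rot: [[-0.818, 0.057, 0.572], [0.047, 0.998, -0.033], [-0.573, -0.0, -0.82]]
ft_force: [-0.7, 0.5, 0.5]
width: 0.0603
grasp_force: 0.0
[ 0.62275615 -0.05686425  0.09552867]
1 rows of [-0.0005, -0.0016, -0.0002, 0.0014, -0.0011, 0.0022] | total [-0.0005, -0.0016, -0.0002] [0.0014, -0.0011, 0.0022]
```

Now close, then plan the tilt about the lid's rear edge and the slide.

```bash
python3 drive.py '[[0,-0.0016,0,0,0,0],[0,0,0,0,0,0],[0,0,0,0,0,0],[0,0,0,0,0,0],[0,0,0,0,0,0],[0,0,0,0,0,0],[0,0,0,0,0,0],[0,0,0,0,0,0]]' 0.02 60
python3 - <<'E'
from h import *
A=cur(); yaw=-.06; c,s=np.cos(yaw),np.sin(yaw)
bx=np.array([c,s,0]); by=np.array([-s,c,0])
# rear edge pivot: 137.5 mm behind knob pt, 30 mm below
piv=A[:3,3]+.1375*bx-np.array([0,0,.030])
def tilt(a):
    X=np.eye(4);R=Ro.from_rotvec(-a*by).as_matrix(); X[:3,:3]=R; X[:3,3]=piv-R@piv; return X
B=tilt(.068)@A; print(B[:3,3]-A[:3,3]); plan(A,B,6)
C=B.copy(); C[:3,3]+=-.07*bx+[0,0,.004]; plan(B,C,10)
E
```

```text
time: 3.87
position: [0.6239, -0.0596, 0.0976]
tcp_rot: [[-0.816, 0.058, 0.575], [0.047, 0.998, -0.034], [-0.576, -0.0, -0.817]]
ft_force: [-4.1, 1.4, 6.8]
width: 0.027
grasp_force: 59.9
[-0.00171755  0.00010318 -0.00941213]
6 rows of [0.0012, 0.0, 0.0011, 0.0, -0.0113, -0.0] | total [0.0068, 0.0, 0.0067] [0.0001, -0.068, -0.0]
10 rows of [0.0052, 0.0, -0.0047, 0.0, 0.0, -0.0] | total [0.0518, 0.0001, -0.0472] [-0.0, 0.0, -0.0]
```

Run:
```python
from h import *
A=cur(); yaw=-.06; c,s=np.cos(yaw),np.sin(yaw)
bx=np.array([c,s,0]); by=np.array([-s,c,0])
piv=A[:3,3]+.1375*bx-np.array([0,0,.030])
def tilt(a):
    X=np.eye(4);R=Ro.from_rotvec(a*by).as_matrix(); X[:3,:3]=R; X[:3,3]=piv-R@piv; return X
B=tilt(.068)@A; print(B[:3,3]-A[:3,3]); plan(A,B,6)
C=B.copy(); C[:3,3]+=-.06*bx+[0,0,.003]; plan(B,C,10)
```

```text
[ 0.00235197 -0.00014129  0.00927346]
6 rows of [-0.0012, -0.0, -0.0011, -0.0, 0.0113, 0.0] | total [-0.0073, -0.0, -0.0062] [-0.0001, 0.068, 0.0]
10 rows of [0.005, 0.0, -0.0034, -0.0, -0.0, 0.0] | total [0.0497, 0.0001, -0.0337] [0.0, 0.0, 0.0]
```

```bash
python3 drive.py '[[-0.0012,0,-0.0011,0,0.0113,0],[-0.0012,0,-0.0011,0,0.0113,0],[-0.0012,0,-0.0011,0,0.0113,0],[-0.0012,0,-0.0011,0,0.0113,0],[-0.0012,0,-0.0011,0,0.0113,0],[-0.0012,0,-0.0011,0,0.0113,0],[0,0,0,0,0,0],[0,0,0,0,0,0]]'
```

```text
time: 4.53
position: [0.6264, -0.0601, 0.1064]
tcp_rot: [[-0.853, 0.059, 0.518], [0.05, 0.998, -0.031], [-0.519, -0.001, -0.855]]
ft_force: [0.4, -0.0, -0.6]
width: 0.0267
grasp_force: 59.0
```

```bash
python3 drive.py '[[0.004,0,-0.0025,0,0,0],[0.005,0,-0.0031,0,0,0],[0.005,0,-0.0032,0,0,0],[0.005,0,-0.0032,0,0,0],[0,0,0,0,0,0]]'
python3 - <<'E'
from h import *
im=arm.read_camera('side'); c=cv2.resize(im[190:320,170:330],None,fx=4,fy=4,interpolation=cv2.INTER_CUBIC); cv2.imwrite('pics/s2.png',c)
E
```

```text
time: 4.95
position: [0.6021, -0.0585, 0.1061]
tcp_rot: [[-0.854, 0.059, 0.516], [0.05, 0.998, -0.031], [-0.517, -0.001, -0.856]]
ft_force: [-1.8, 0.1, 2.4]
width: 0.0269
grasp_force: 59.4
```

View pics/s2.png

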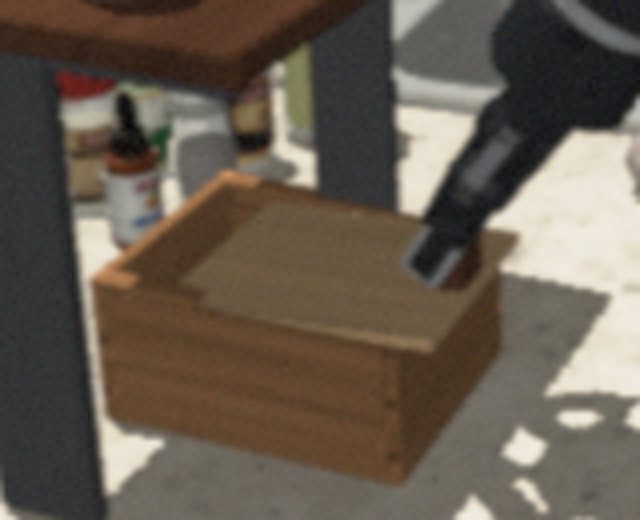

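The picture shows the lid's front (crop (430,345)–(515,238)) overhanging the front wall, with the rear under the rails and the box in place. Continue sliding, rising slightly.

```bash
python3 drive.py '[[0.005,0,-0.0035,0,0,0],[0.005,0,-0.0035,0,0,0],[0.005,0,-0.0035,0,0,0],[0.005,0,-0.0035,0,0,0],[0,0,0,0,0,0],[0,0,0,0,0,0]]'
python3 drive.py '[[0.005,0,-0.0035,0,0,0],[0.005,0,-0.0035,0,0,0],[0.005,0,-0.0035,0,0,0],[0,0,0,0,0,0]]'
```

```text
time: 5.5
position: [0.5789, -0.0572, 0.1078]
tcp_rot: [[-0.854, 0.059, 0.517], [0.05, 0.998, -0.031], [-0.518, -0.001, -0.856]]
ft_force: [0.1, 0.1, -0.6]
width: 0.0271
grasp_force: 59.1
time: 5.83
position: [0.5593, -0.0558, 0.1085]
tcp_rot: [[-0.855, 0.059, 0.515], [0.05, 0.998, -0.031], [-0.516, -0.0, -0.856]]
ft_force: [0.0, 0.2, -1.2]
width: 0.0271
grasp_force: 59.1
```

Run:
```python
from h import *
L=np.radians(35.15); A=cur()
V=pose([.43,-.05,.19],-.06,L); plan(A,V,8)
P=pose([.438,.264,.10],-.06,L); plan(V,P,12)
Q=pose([.438,.264,.034],-.06,L); plan(P,Q,8)
```

```text
8 rows of [0.0081, -0.0002, -0.0173, 0.0, -0.0089, 0.0001] | total [0.0688, -0.0019, -0.1366] [0.0003, -0.0709, 0.001]
12 rows of [0.0051, 0.0262, 0.0056, 0.0, -0.0, 0.0] | total [0.0607, 0.3139, 0.0673] [-0.0, -0.0, 0.0]
8 rows of [0.0047, 0.0, 0.0067, 0.0, -0.0, 0.0] | total [0.038, 0.0, 0.054] [-0.0, -0.0, 0.0]
```

```bash
python3 drive.py '[[0.0081,0,-0.0173,0,-0.0089,0],[0.0081,0,-0.0173,0,-0.0089,0],[0.0081,0,-0.0173,0,-0.0089,0],[0.0081,0,-0.0173,0,-0.0089,0],[0.0081,0,-0.0173,0,-0.0089,0],[0.0081,0,-0.0173,0,-0.0089,0],[0.0081,0,-0.0173,0,-0.0089,0],[0.0081,0,-0.0173,0,-0.0089,0],[0,0,0,0,0,0]]'
python3 drive.py '[[0.0051,0.0262,0.0056,0,0,0],[0.0051,0.0262,0.0056,0,0,0],[0.0051,0.0262,0.0056,0,0,0],[0.0051,0.0262,0.0056,0,0,0],[0.0051,0.0262,0.0056,0,0,0],[0.0051,0.0262,0.0056,0,0,0],[0.0051,0.0262,0.0056,0,0,0],[0.0051,0.0262,0.0056,0,0,0],[0.0051,0.0262,0.0056,0,0,0],[0.0051,0.0262,0.0056,0,0,0],[0.0051,0.0262,0.0056,0,0,0],[0.0051,0.0262,0.0056,0,0,0]]'
python3 drive.py '[[0,0,0,0,0,0],[0,0,0,0,0,0],[0,0,0,0,0,0]]'
python3 - <<'E'
from h import *
L=np.radians(35.15); A=cur(); print(A[:3,3])
plan(A,pose([.438,.264,.035],-.06,L),6)
im=arm.read_camera('side'); cv2.imwrite('pics/s3.png',im)
E
```

```text
time: 6.58
position: [0.4293, -0.0479, 0.1903]
tcp_rot: [[-0.815, 0.06, 0.577], [0.048, 0.998, -0.035], [-0.578, -0.001, -0.816]]
ft_force: [-0.9, -0.7, -2.1]
width: 0.0267
grasp_force: 59.6
time: 7.58
position: [0.4393, 0.268, 0.0988]
tcp_rot: [[-0.815, 0.058, 0.577], [0.047, 0.998, -0.034], [-0.578, -0.0, -0.816]]
ft_force: [0.6, -0.2, -1.8]
width: 0.027
grasp_force: 59.7
time: 7.83
position: [0.4388, 0.2659, 0.099]
tcp_rot: [[-0.815, 0.058, 0.576], [0.047, 0.998, -0.035], [-0.577, -0.001, -0.817]]
ft_force: [-0.6, -0.7, -0.9]
width: 0.0272
grasp_force: 60.0
[0.43884711 0.26585618 0.09901761]
6 rows of [0.0063, -0.0003, 0.0086, -0.0, 0.0003, 0.0004] | total [0.0376, -0.0018, 0.0519] [-0.0002, 0.0018, 0.0022]
```

View pics/s3.png

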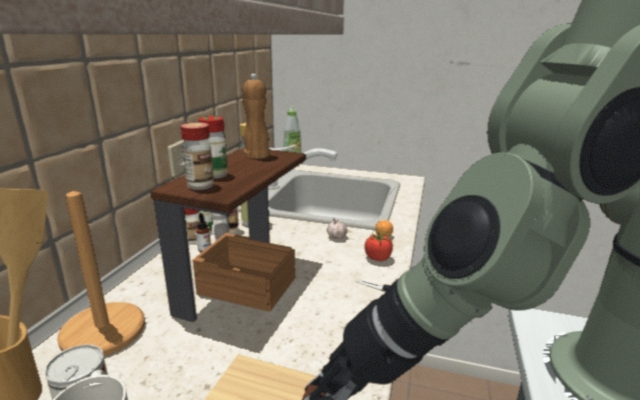

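The box is open and unmoved at (245,270), and the lid is held level at (260,380). Lowering.

```bash
python3 drive.py '[[0.0063,-0.0003,0.0086,0,0,0],[0.0063,-0.0003,0.0086,0,0,0],[0.0063,-0.0003,0.0086,0,0,0],[0.0063,-0.0003,0.0086,0,0,0],[0.0063,-0.0003,0.0086,0,0,0],[0.0063,-0.0003,0.0086,0,0,0],[0,0,0,0,0,0],[0.0006,0,0.0008,0,0,0],[0.0006,0,0.0008,0,0,0],[0,0,0,0,0,0]]'
python3 drive.py '[[0.0006,0,0.0008,0,0,0],[0.0006,0,0.0008,0,0,0],[0,0,0,0,0,0]]'
```

```text
time: 8.72
position: [0.4385, 0.2641, 0.0343]
tcp_rot: [[-0.814, 0.059, 0.578], [0.048, 0.998, -0.034], [-0.579, -0.0, -0.816]]
ft_force: [0.0, -0.1, -0.6]
width: 0.0272
grasp_force: 60.0
time: 8.97
position: [0.438, 0.2643, 0.0318]
tcp_rot: [[-0.815, 0.059, 0.577], [0.048, 0.998, -0.034], [-0.578, -0.0, -0.816]]
ft_force: [-0.1, 0.0, -0.8]
width: 0.0269
grasp_force: 60.0
```

```bash
python3 drive.py '[[0.0005,0,0.0007,0,0,0],[0.0003,0,0.0004,0,0,0],[0,0,0,0,0,0]]'
```

```text
time: 9.22
position: [0.4381, 0.2643, 0.0315]
tcp_rot: [[-0.813, 0.059, 0.579], [0.048, 0.998, -0.035], [-0.58, -0.001, -0.815]]
ft_force: [-7.9, -1.0, 15.0]
width: 0.0272
grasp_force: 62.4
```

Contact. Release, then back off along the tool.

```bash
python3 drive.py '[[0,0,0,0,0,0],[0,0,0,0,0,0],[0,0,0,0,0,0],[0,0,0,0,0,0],[0,0,0,0,0,0]]' 0.06
python3 drive.py '[[0,0,-0.01,0,0,0],[0,0,-0.02,0,0,0],[0,0,-0.03,0,0,0],[0,0,-0.03,0,0,0],[0,0,-0.03,0,0,0],[0,0,-0.03,0,0,0],[0,0,0,0,0,0]]' 0.085
python3 - <<'E'
from h import *
S,T=arm.camera_info('side'),arm.camera_info('top')
a=arm.read_camera('side'); b=arm.read_camera('top'); cv2.imwrite('pics/top4.png',b); cv2.imwrite('pics/side4.png',a)
def k(im,x,y,w,h): return cv2.resize(im[y:y+h,x:x+w],(400,300),interpolation=cv2.INTER_CUBIC)
m=np.vstack([np.hstack([k(a,160,280,160,120),k(b,120,220,120,90)]),np.hstack([k(a,300,190,120,90),k(b,350,195,80,60)])])
cv2.imwrite('pics/m4.png',m)
yaw=-.066; d=pose([0,0,0],0,.6)[:3,2]
E
```

```text
time: 9.63
position: [0.438, 0.2642, 0.0301]
tcp_rot: [[-0.815, 0.059, 0.577], [0.048, 0.998, -0.035], [-0.578, -0.001, -0.816]]
ft_force: [0.1, -0.3, -0.2]
width: 0.0602
grasp_force: 0.0
time: 10.22
position: [0.3505, 0.2704, 0.1562]
tcp_rot: [[-0.813, 0.056, 0.579], [0.047, 0.998, -0.031], [-0.58, 0.002, -0.814]]
ft_force: [-0.4, 0.3, 0.0]
width: 0.085
grasp_force: 0.0
```

View pics/m4.png

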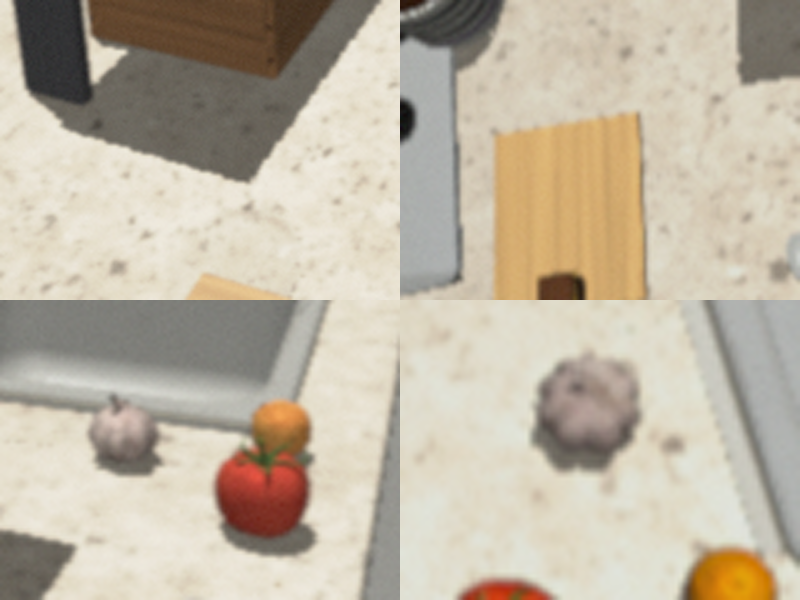

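The lid lies flat and clear of the hob, knob up. Garlic centre: side ≈(337,230), top ≈(387.4,217.5). The sink rim is about 20 px to its right.

Run:
```python
from h import *
S,T=arm.camera_info('side'),arm.camera_info('top')
g=tri([(S,(337,230)),(T,(387.4,217.4))]); print(g)
L=np.radians(35); d=pose([0,0,0],-.06,L)[:3,2]
B=pose(np.r_[g[0][:2],.03]-.16*d,-.06,L); print(B[:3,3]); plan(cur(),B,20)
```

```text
(array([ 0.55384841, -0.34527468,  0.01979675]), np.float64(0.9107559589504604))
[ 0.46224132 -0.33977165  0.16106433]
20 rows of [-0.0062, -0.0301, 0.0039, 0.0001, 0.0004, 0.0] | total [-0.1232, -0.6027, 0.0776] [0.0029, 0.0077, 0.0009]
```

```bash
python3 drive.py '[[-0.0062,-0.0301,0.0039,0,0,0],[-0.0062,-0.0301,0.0039,0,0,0],[-0.0062,-0.0301,0.0039,0,0,0],[-0.0062,-0.0301,0.0039,0,0,0],[-0.0062,-0.0301,0.0039,0,0,0],[-0.0062,-0.0301,0.0039,0,0,0],[-0.0062,-0.0301,0.0039,0,0,0],[-0.0062,-0.0301,0.0039,0,0,0],[-0.0062,-0.0301,0.0039,0,0,0],[-0.0062,-0.0301,0.0039,0,0,0]]'
python3 drive.py '[[-0.0062,-0.0301,0.0039,0,0,0],[-0.0062,-0.0301,0.0039,0,0,0],[-0.0062,-0.0301,0.0039,0,0,0],[-0.0062,-0.0301,0.0039,0,0,0],[-0.0062,-0.0301,0.0039,0,0,0],[-0.0062,-0.0301,0.0039,0,0,0],[-0.0062,-0.0301,0.0039,0,0,0],[-0.0062,-0.0301,0.0039,0,0,0],[-0.0062,-0.0301,0.0039,0,0,0],[-0.0062,-0.0301,0.0039,0,0,0],[0,0,0,0,0,0],[0,0,0,0,0,0]]'
python3 - <<'E'
from h import *
import pickle
i=arm.camera_info('wrist'); im=arm.read_camera('wrist'); pickle.dump(i,open('w5.pkl','wb')); cv2.imwrite('pics/w5.png',im)
E
```

```text
time: 11.15
position: [0.4063, -0.0376, 0.156]
tcp_rot: [[-0.815, 0.06, 0.576], [0.049, 0.998, -0.035], [-0.577, -0.001, -0.816]]
ft_force: [1.2, 0.6, -0.3]
width: 0.0849
grasp_force: 0.0
time: 12.15
position: [0.4615, -0.3424, 0.1592]
tcp_rot: [[-0.815, 0.062, 0.576], [0.051, 0.998, -0.035], [-0.577, 0.0, -0.817]]
ft_force: [-0.4, 0.2, -0.2]
width: 0.0852
grasp_force: 0.0
```

View pics/w5.png

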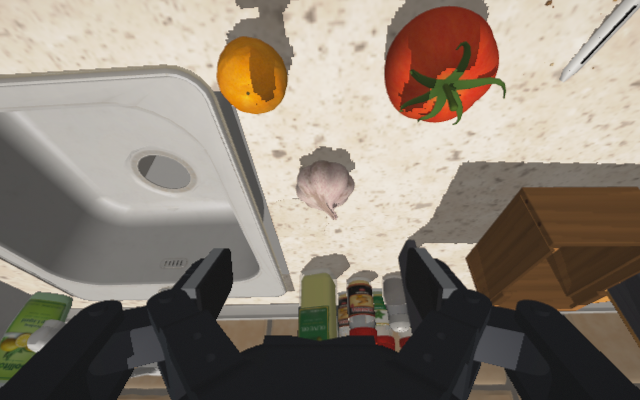

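Wrist: garlic bulb u 296–355, v 161–207, centre ≈(325.5,185), sink rim edge at u≈265. Tomato and orange are clear of the approach.

Run:
```python
from h import *
import pickle
w=pickle.load(open('w5.pkl','rb')); S,T=arm.camera_info('side'),arm.camera_info('top')
g=tri([(S,(337,230)),(T,(387.4,217.4)),(w,(325.5,185))]); print(g, tri([(T,(387.4,217.4)),(w,(325.5,185))]))
def ray(i,uv,z):
    K,r,t=KRt(i); R=cv2.Rodrigues(r)[0]; d=R.T@np.linalg.inv(K)@np.r_[uv,1]; c=-R.T@t; return c+d*(z-c[2])/d[2]
for z in(.02,.027): print(z,ray(w,(325.5,185),z),ray(T,(387.4,217.4),z),ray(S,(337,230),z),'rim',ray(w,(265,190),0))
A=cur(); print(A[:3,3]); L=np.radians(35)
p=ray(w,(325.5,185),.025); plan(A,pose([p[0],p[1],.029],-.06,L),10)
```

```text
(array([ 0.55365452, -0.34189743,  0.02431599]), np.float64(1.2148493962825455)) (array([ 0.54731517, -0.34166101,  0.03057978]), np.float64(0.37837308631202404))
0.02 [ 0.55916849 -0.34187928  0.02      ] [ 0.55106114 -0.34521232  0.02      ] [ 0.55639008 -0.34608516  0.02      ] rim [ 0.58605318 -0.41202289  0.        ]
0.027 [ 0.55127329 -0.34164124  0.027     ] [ 0.54883115 -0.34363714  0.027     ] [ 0.55319889 -0.33213426  0.027     ] rim [ 0.58605318 -0.41202289  0.        ]
[ 0.46108572 -0.34040698  0.1588888 ]
10 rows of [-0.0001, 0.0004, 0.0159, 0.0001, 0.0003, -0.0002] | total [-0.0006, 0.004, 0.1594] [0.0013, 0.0031, -0.0016]
```

Three views agree on (0.5525, −0.342), centre height 0.024–0.03.

```bash
python3 drive.py '[[0,0.0003,0.0159,0,0,0],[0,0.0003,0.0159,0,0,0],[0,0.0003,0.0159,0,0,0],[0,0.0003,0.0159,0,0,0],[0,0.0003,0.0159,0,0,0],[0,0.0003,0.0159,0,0,0],[0,0.0003,0.0159,0,0,0],[0,0.0003,0.0159,0,0,0],[0,0.0003,0.0159,0,0,0],[0,0.0003,0.0159,0,0,0],[0,0,0,0,0,0]]' 0.078
python3 - <<'E'
from h import *
plan(cur(),pose([.5525,-.342,.029],-.06,np.radians(35)),1)
E
```

```text
time: 13.12
position: [0.5532, -0.3399, 0.0282]
tcp_rot: [[-0.817, 0.057, 0.574], [0.048, 0.998, -0.031], [-0.575, 0.002, -0.818]]
ft_force: [-0.3, 0.1, -0.1]
width: 0.0778
grasp_force: 0.0
1 rows of [-0.0, -0.0021, -0.001, 0.0038, 0.0018, 0.0011] | total [-0.0, -0.0021, -0.001] [0.0038, 0.0018, 0.0011]
```

```bash
python3 drive.py '[[0,-0.002,0,0,0,0],[0,0,0,0,0,0],[0,0,0,0,0,0],[0,0,0,0,0,0],[0,0,0,0,0,0],[0,0,0,0,0,0],[0,0,0,0,0,0],[0,0,0,0,0,0]]' 0.03 30
python3 drive.py '[[-0.0086,0,-0.0123,0,0,0],[-0.0086,0,-0.0123,0,0,0],[-0.0086,0,-0.0123,0,0,0],[-0.0086,0,-0.0123,0,0,0],[-0.0086,0,-0.0123,0,0,0],[-0.0086,0,-0.0123,0,0,0],[-0.0086,0,-0.0123,0,0,0],[-0.0086,0,-0.0123,0,0,0],[-0.0086,0,-0.0123,0,0,0],[0,0,0,0,0,0]]'
```

```text
time: 13.78
position: [0.5537, -0.3448, 0.0315]
tcp_rot: [[-0.815, 0.059, 0.577], [0.048, 0.998, -0.035], [-0.578, -0.001, -0.816]]
ft_force: [-1.0, 0.5, 0.8]
width: 0.0563
grasp_force: 31.7
time: 14.62
position: [0.5544, -0.3459, 0.1699]
tcp_rot: [[-0.813, 0.059, 0.58], [0.045, 0.998, -0.038], [-0.581, -0.005, -0.814]]
ft_force: [0.6, -0.2, 0.4]
width: 0.0564
grasp_force: 31.9
```

Run:
```python
from h import *
T=arm.camera_info('top'); 
def ray(i,uv,z):
    K,r,t=KRt(i); R=cv2.Rodrigues(r)[0]; d=R.T@np.linalg.inv(K)@np.r_[uv,1]; c=-R.T@t; return c+d*(z-c[2])/d[2]
for uv in((240,183.7),(278,179),(320,174.4)): print('shelf',ray(T,uv,.24),ray(T,uv,.258))
L=np.radians(35.3); t=np.array([.677,-.0617,.048]); d=pose([0,0,0],-.06,L)[:3,2]
B=pose(t-.16*d,-.06,L); print(B[:3,3]); plan(cur(),B,12)
```

```text
shelf [0.63032634 0.00664267 0.24      ] [0.62133552 0.00410051 0.258     ]
shelf [ 0.62330674 -0.07903196  0.24      ] [ 0.61446899 -0.07970602  0.258     ]
shelf [ 0.61401438 -0.17422694  0.24      ] [ 0.60537925 -0.17282531  0.258     ]
[ 0.58470915 -0.05615589  0.17858201]
12 rows of [-0.0013, 0.0243, -0.0, -0.0002, 0.0003, 0.0003] | total [-0.0166, 0.291, -0.0004] [-0.0029, 0.0041, 0.0038]
```

Shelf edge at x≈0.615–0.62, so the inserting tool line (≤0.59 at that height) clears it.

```bash
python3 drive.py '[[-0.0013,0.0243,0,0,0,0],[-0.0013,0.0243,0,0,0,0],[-0.0013,0.0243,0,0,0,0],[-0.0013,0.0243,0,0,0,0],[-0.0013,0.0243,0,0,0,0],[-0.0013,0.0243,0,0,0,0],[-0.0013,0.0243,0,0,0,0],[-0.0013,0.0243,0,0,0,0],[-0.0013,0.0243,0,0,0,0],[-0.0013,0.0243,0,0,0,0],[-0.0013,0.0243,0,0,0,0],[-0.0013,0.0243,0,0,0,0]]'
python3 drive.py '[[0,0,0,0,0,0],[0,0,0,0,0,0]]'
python3 - <<'E'
from h import *
plan(cur(),pose([.677,-.0617,.048],-.06,np.radians(35.3)),10)
E
```

```text
time: 15.62
position: [0.5822, -0.0529, 0.1743]
tcp_rot: [[-0.815, 0.059, 0.576], [0.048, 0.998, -0.034], [-0.577, -0.001, -0.817]]
ft_force: [0.5, -0.2, -0.6]
width: 0.0565
grasp_force: 31.9
time: 15.78
position: [0.5823, -0.0528, 0.1743]
tcp_rot: [[-0.816, 0.056, 0.576], [0.046, 0.998, -0.033], [-0.577, -0.001, -0.817]]
ft_force: [0.0, 0.0, -0.1]
width: 0.0565
grasp_force: 31.9
10 rows of [-0.0005, -0.0003, 0.0158, 0.0001, -0.0001, 0.0003] | total [-0.0048, -0.0034, 0.158] [0.0014, -0.0013, 0.0034]
```

```bash
python3 drive.py '[[-0.0005,-0.0003,0.0158,0,0,0],[-0.0005,-0.0003,0.0158,0,0,0],[-0.0005,-0.0003,0.0158,0,0,0],[-0.0005,-0.0003,0.0158,0,0,0],[-0.0005,-0.0003,0.0158,0,0,0],[-0.0005,-0.0003,0.0158,0,0,0],[0,0,0,0,0,0]]'
python3 drive.py '[[-0.0005,-0.0003,0.0158,0,0,0],[-0.0005,-0.0003,0.0158,0,0,0],[-0.0005,-0.0003,0.0158,0,0,0],[-0.0005,-0.0003,0.0150,0,0,0],[0,0,0,0,0,0]]'
```

```text
time: 16.37
position: [0.6398, -0.0609, 0.0968]
tcp_rot: [[-0.816, 0.061, 0.574], [0.049, 0.998, -0.035], [-0.575, -0.001, -0.818]]
ft_force: [-0.2, -1.0, -0.5]
width: 0.0561
grasp_force: 32.0
time: 16.78
position: [0.6788, -0.062, 0.0492]
tcp_rot: [[-0.814, 0.056, 0.578], [0.047, 0.998, -0.03], [-0.579, 0.003, -0.815]]
ft_force: [3.9, 5.5, -0.8]
width: 0.0555
grasp_force: 44.9
```

```bash
python3 drive.py '[[0,0,0,0,0,0]]'
python3 - <<'E'
from h import *
a=arm.read_camera('side'); c=cv2.resize(a[140:320,170:370],None,fx=4,fy=3.3,interpolation=cv2.INTER_CUBIC); cv2.imwrite('pics/s6.png',c)
E
```

```text
time: 16.87
position: [0.6778, -0.0618, 0.0496]
tcp_rot: [[-0.815, 0.056, 0.577], [0.047, 0.998, -0.031], [-0.578, 0.002, -0.816]]
ft_force: [-0.7, 6.3, 1.8]
width: 0.056
grasp_force: 44.7
```

View pics/s6.png

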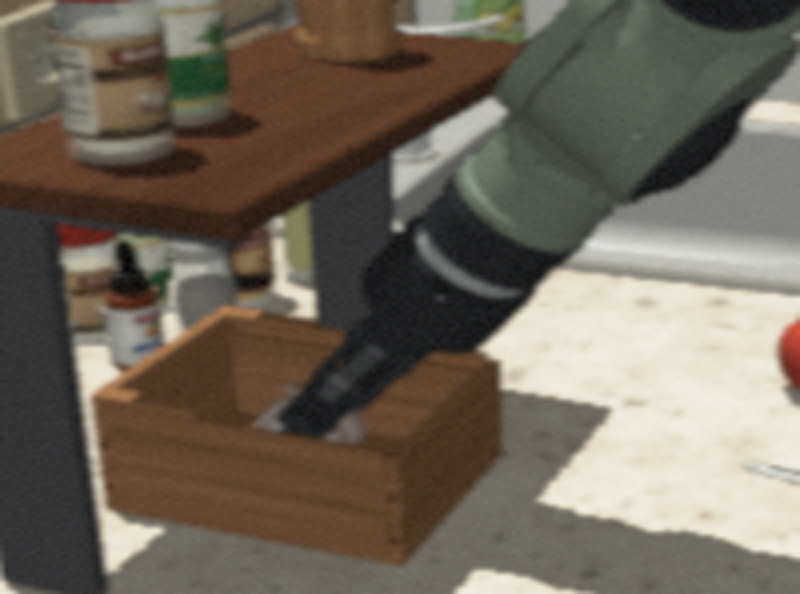

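The garlic is in the box between the fingers; the side force suggests the −y finger touches the right wall. I'll shift 4 mm to +y first.

```bash
python3 drive.py '[[0,0.004,0,0,0,0],[0,0,0,0,0,0]]'
```

```text
time: 17.08
position: [0.6775, -0.0615, 0.0503]
tcp_rot: [[-0.815, 0.063, 0.577], [0.049, 0.998, -0.04], [-0.578, -0.005, -0.816]]
ft_force: [-1.5, -5.2, 0.5]
width: 0.0556
grasp_force: 44.6
```

Both sides are close (force reversed), so the fingers fit tightly here. I'll recentre and back up in small steps until it is free.

```bash
python3 drive.py '[[0,-0.002,0,0,0,0],[0,0,0,0,0,0]]'; python3 drive.py '[[0,0,-0.006,0,0,0],[0,0,0,0,0,0]]'; python3 drive.py '[[0,0,-0.006,0,0,0],[0,0,0,0,0,0]]'
```

```text
time: 17.25
position: [0.6774, -0.0613, 0.0505]
tcp_rot: [[-0.814, 0.059, 0.577], [0.048, 0.998, -0.034], [-0.578, -0.0, -0.816]]
ft_force: [-1.8, 1.3, 3.4]
width: 0.0559
grasp_force: 44.5
time: 17.42
position: [0.6735, -0.061, 0.0552]
tcp_rot: [[-0.815, 0.059, 0.577], [0.048, 0.998, -0.035], [-0.578, -0.001, -0.816]]
ft_force: [1.0, 0.1, -0.9]
width: 0.0556
grasp_force: 44.5
time: 17.58
position: [0.6702, -0.0605, 0.0602]
tcp_rot: [[-0.815, 0.059, 0.577], [0.048, 0.998, -0.035], [-0.578, -0.001, -0.816]]
ft_force: [0.7, 0.4, -1.2]
width: 0.0561
grasp_force: 44.5
```

```bash
python3 drive.py '[[0,0,0.005,0,0,0],[0,0,0,0,0,0]]'; python3 drive.py '[[0,0,0,0,0,0],[0,0,0,0,0,0],[0,0,0,0,0,0],[0,0,0,0,0,0]]' 0.066
```

```text
time: 17.75
position: [0.6738, -0.0607, 0.0551]
tcp_rot: [[-0.815, 0.059, 0.577], [0.048, 0.998, -0.035], [-0.578, -0.001, -0.816]]
ft_force: [-0.5, -0.3, -0.1]
width: 0.0558
grasp_force: 44.5
time: 18.08
position: [0.6743, -0.0606, 0.0561]
tcp_rot: [[-0.814, 0.059, 0.578], [0.047, 0.998, -0.034], [-0.579, -0.001, -0.815]]
ft_force: [1.4, -0.0, 2.7]
width: 0.0658
grasp_force: 0.0
```

Released. Back out along the tool axis.

```bash
python3 drive.py '[[0,0,-0.008,0,0,0],[0,0,-0.012,0,0,0],[0,0,-0.016,0,0,0],[0,0,-0.02,0,0,0],[0,0,0,0,0,0]]'
python3 drive.py '[[0,0,-0.03,0,0,0],[0,0,-0.03,0,0,0],[0,0,-0.03,0,0,0],[0,0,-0.03,0,0,0],[0,0,0,0,0,0],[0,0,0,0,0,0]]'
python3 - <<'E'
from h import *
a=arm.read_camera('side'); b=arm.read_camera('wrist')
c=np.vstack([cv2.resize(a[220:400,160:400],(720,540))[:300],cv2.resize(b,(720,450))[:300]]); cv2.imwrite('pics/f.png',c)
E
```

```text
time: 18.5
position: [0.6396, -0.0582, 0.1028]
tcp_rot: [[-0.815, 0.058, 0.577], [0.047, 0.998, -0.034], [-0.578, -0.001, -0.816]]
ft_force: [0.9, -0.2, 0.1]
width: 0.0656
grasp_force: 0.0
time: 19.0
position: [0.5722, -0.0546, 0.2006]
tcp_rot: [[-0.813, 0.059, 0.579], [0.047, 0.998, -0.035], [-0.58, -0.001, -0.815]]
ft_force: [0.4, -0.5, 0.1]
width: 0.0664
grasp_force: 0.0
```

View pics/f.png

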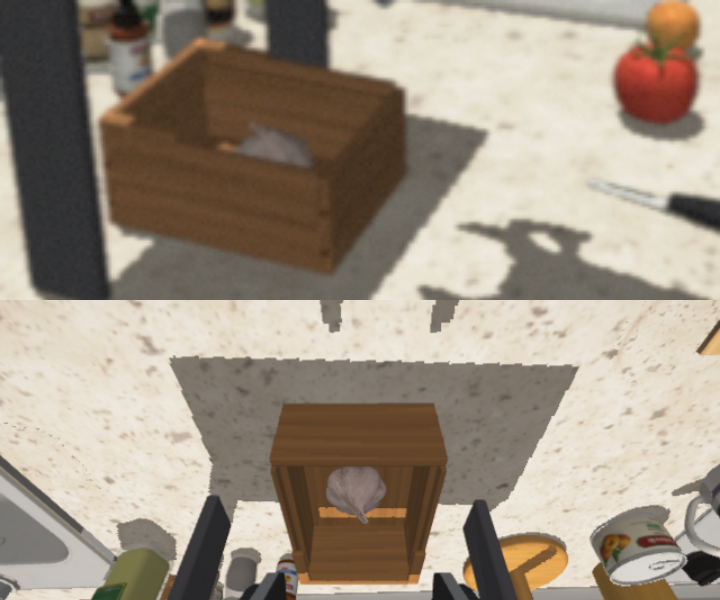

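The garlic sits in the box (wrist (355,490)), the box is in place, the tomato and orange are untouched, and the gripper is free.

```bash
python3 drive.py '[[0,0,0,0,0,0],[0,0,0,0,0,0],[0,0,0,0,0,0]]' >/dev/null; python3 -c "
from cell import arm
print(arm.hand_in())"
```

```text
the job is handed in; nothing more can be done
None
```

I handed the job in at about 19 s: the lid lies flat on the worktop, knob up, and the garlic is in the open box. The box, tomato and orange look unmoved in the camera views; `hand_in` returned no verdict, so the judged result is unknown.

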